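# Set out the amber vials in their dosing dishes

### The job

Set out the medicines for the morning round: stand each amber glass vial upright in the dosing dish of the same colour as its cap, one after another in the order of the round: red, yellow, green, blue. They are glass, so set them down rather than dropping them and never let one tip over. Leave the white pill pot and the white dropper bottle where they are.

Things in the scene. Friction and masses are not known exactly. Their poses are not given: they have to be found in the camera images.
- vial_red: Loose amber-brown glass medicine vial with a paper-white label band and a red cap, standing upright. 42 mm in diameter up to 52 mm, then a shoulder to a 27 mm neck (58 to 64 mm) and the red cap, 31 mm across, on top (64 to 75 mm). About 80 to 150 g. Origin: centre of its underside, z up its axis.
- vial_yellow: Loose amber-brown glass medicine vial with a paper-white label band and a yellow cap, standing upright. 42 mm in diameter up to 52 mm, then a shoulder to a 27 mm neck (58 to 64 mm) and the yellow cap, 31 mm across, on top (64 to 75 mm). About 80 to 150 g. Origin: centre of its underside, z up its axis.
- vial_green: Loose amber-brown glass medicine vial with a paper-white label band and a green cap, standing upright. 42 mm in diameter up to 52 mm, then a shoulder to a 27 mm neck (58 to 64 mm) and the green cap, 31 mm across, on top (64 to 75 mm). About 80 to 150 g. Origin: centre of its underside, z up its axis.
- vial_blue: Loose amber-brown glass medicine vial with a paper-white label band and a blue cap, standing upright. 42 mm in diameter up to 52 mm, then a shoulder to a 27 mm neck (58 to 64 mm) and the blue cap, 31 mm across, on top (64 to 75 mm). About 80 to 150 g. Origin: centre of its underside, z up its axis.
- dish_red: Shallow round dosing dish, all red plastic, empty and fixed to the counter. 74 mm across the rim, 14 mm high, floor 4 mm thick and 62 mm across inside, wall 3 mm. Origin: centre of its underside on the counter (z = 0).
- dish_yellow: Shallow round dosing dish, all yellow plastic, empty and fixed to the counter. 74 mm across the rim, 14 mm high, floor 4 mm thick and 62 mm across inside, wall 3 mm. Origin: centre of its underside on the counter (z = 0).
- dish_green: Shallow round dosing dish, all green plastic, empty and fixed to the counter. 74 mm across the rim, 14 mm high, floor 4 mm thick and 62 mm across inside, wall 3 mm. Origin: centre of its underside on the counter (z = 0).
- dish_blue: Shallow round dosing dish, all blue plastic, empty and fixed to the counter. 74 mm across the rim, 14 mm high, floor 4 mm thick and 62 mm across inside, wall 3 mm. Origin: centre of its underside on the counter (z = 0).
- pill_pot: Loose white plastic pill pot with a red lid, 55 mm in diameter up to 46 mm, lid 37 mm across, 60 mm tall in all, upright. Not amber: to be left alone. Origin: centre of its underside.
- drop_bottle: Loose small white plastic dropper bottle with a pointed blue cap, 38 mm in diameter, 70 mm tall, upright. Not amber: to be left alone. Origin: centre of its underside.

How it is judged:
By the outcome, as a careful person would: the job done as asked, in the order asked, and still so for the second after the job is handed in, with the robot touching nothing.
It also fails if it takes over 106 s, if anything falls off the work surface, if the arm or the gripper's body presses on something with over 40 N, if the wrist force passes 120 N, or if a joint passes its speed limit or range.

### The arm

A 6-joint arm with a two-finger parallel gripper is mounted at the origin on the work surface. World frame = base frame: x ahead of the robot, y to its left, z up, the work surface at z = 0. Lengths are in m, angles in degrees, forces in N, time in s.
With the tool pointing down it reaches from about 0.375 to 0.9 m from the base axis. Payload 3.1 kg.
Tool frame: the origin (TCP) lies at the very end of the fingers, on their centre line; the grasp point (between the pads) lies 19 mm behind it; z points along the fingers, y is the direction in which the jaws open and shut (so a half turn about z gives the same grasp; the last joint's range is limited). The gripper opens to 87 mm and grips with 3 to 60 N. Pads are 19 mm wide; open, the fingers measure 117 mm over their backs; the gripper's body (75 mm by 190 mm) begins 51 mm behind the grasp point.
Start: joints at [66.836, 30.224, 82.088, -0, 67.689, -10.227], TCP at [0.14, 0.609, 0.223] pointing down, gripper open.
Joint ranges: [-176.69, 176.69], [-43.24, 126.21], [12.49, 139.97], [-82, 262], [0, 151.66], [-163.58, 163.58]. Speed limits (degrees/s): [159.86, 159.86, 180, 180, 180, 180].

### API

Orientations are given as a 3x3 rotation matrix whose columns are the frame's x, y, z axes.
In Python, from rig import bot gives the robot as it stands. The module is installed in compiled form; this text tells all that it offers.
- The arm moves only by the tool play_rows, never from a script. Its argument "targets" is a list of rows, each a list of 7 numbers: the closure, from 0 (fully open) to 1 (shut), then the shift along the world's x, y, z in m, then the turn, a rotation vector about the world's x, y, z in rad. A call has 1 to 12 rows; each row shifts and turns the commanded pose from where the row before left it; what a row does not reach is not made up. A row lasts 1/8 s, in which the tool goes at most 62.5 mm and 10.7 degrees, less where a joint would pass 70% of its speed; a pose out of reach is approached as far as the arm can. A call with a gripper value outside its range is refused whole. The fingers move at their own pace and stop on an object; the grip force is fixed at half the most. Time passes only in rows, so rows that do not move let the fingers close. It gives the time, the measured TCP pose, the force and the opening at its end, in the units of the state.
- bot.read_state(): the state, without advancing time (a new reading comes with each control period).
- bot.capture(name): name is "scene" or "top" or "wrist"; returns the picture (420x560x3 uint8, blue, green, red); there is no depth.
- bot.get_calibration(name): a dict with "fx", "fy", "cx", "cy" (pixels), "R" (3x3) and "t" (3): a world point X has camera coordinates R X + t. Camera axes: x right, y down, z forward; pixel columns grow to the right and rows downward; lengths in m; the calibration is good to about 2 mm. A picture is of the moment at which its call begins: read the wrist's pose just before it. get_calibration takes no time and is no camera call; for the wrist camera it gives the pose at the moment of the call.
- bot.hand_in(): hands the job in, once; it reports no verdict.
The state is a dict: "time_s": time; "joint_positions": joint angles; "qvel": joint speeds; "tau": joint torques, N m; "position": TCP position; "tcp_rot": TCP orientation; "force": force on the tool from outside, world axes, zero at the start; "moment": the same for the moment, N m; "opening": opening from 0.0 (shut) to 1.0 (fully open).
Only numpy, scipy, OpenCV 4.12 (cv2) and the standard library are available. Lean on these libraries where they do the work, as an engineer would, in place of code of your own. Each camera call takes 0.05 s, during which the arm holds its last target. There are 200 camera calls.

## Working session

There is one attempt and no reset: what is moved stays moved. The work goes in short steps, Python scripts to look and compute and a tool call to move; the robot and the scene stay as the last step left them, time stands still between calls to the robot, and variables do not carry over. Pictures are saved under pics/ and viewed, about 12 in all and at most 16, crops included, and the job is handed in when it is done.

Besides the shell and the picture viewer there is one more tool, called after "Emit:" as name(argument=value, ...) on one line, values as JSON. play_rows: Moves the arm, as the interface text tells. Its arguments: {"type":"object","properties":{"targets":{"type":"array","items":{"type":"array","items":{"type":"number"}}}},"required":["targets"]}

```bash
mkdir -p pics
python3 - <<'E'
from rig import bot
import cv2,numpy as np
s=bot.read_state();print(s['time_s'],s['position'],np.round(s['tcp_rot'],3).tolist(),s['opening'])
for n in('top','scene'):
    c=bot.get_calibration(n);print(n,c['fx'],c['cx'],c['cy'],np.round(c['R'],3).tolist(),c['t'])
    cv2.imwrite(f'pics/{n}0.png',bot.capture(n))
E
```

```text
0.0 [0.1396195  0.6084832  0.22157626] [[-0.975, 0.224, -0.001], [0.224, 0.975, -0.002], [0.0, -0.002, -1.0]] 0.9984423501825866
top 417.3394752163803 283.45416888194853 202.64793519807327 [[0.018, -0.999, -0.032], [-0.987, -0.013, -0.161], [0.16, 0.034, -0.986]] [0.01219341 0.56044162 0.8067992 ]
scene 389.8526660811434 280.0544847227644 207.60157660275937 [[0.88, 0.474, -0.017], [0.286, -0.56, -0.778], [-0.378, 0.68, -0.629]] [-0.47328053 -0.13102796  0.91464962]
```

View pics/top0.png

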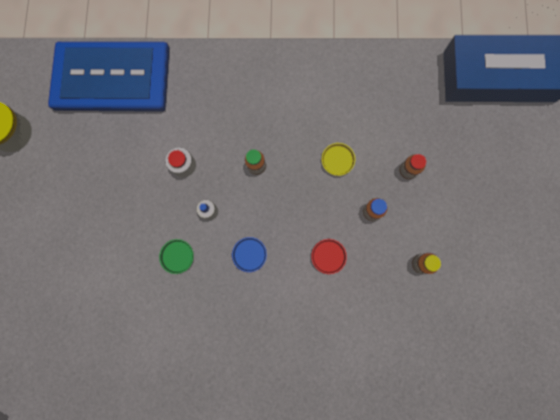

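View pics/scene0.png

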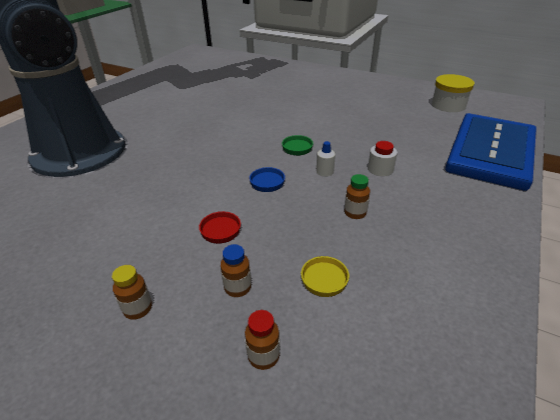

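Top view: dishes are red (328,256), yellow (338,160), blue (250,255) and green (177,256). Vial caps are red (417,162), yellow (432,263), blue (377,207) and green (254,157). The pot and dropper sit at (178,160) and (205,209). The scene view agrees.

```bash
cat > h.py <<'E'
import cv2,numpy as np
RNG={'red':[(0,6),(172,180)],'yellow':[(22,35)],'green':[(50,80)],'blue':[(105,128)]}
def blobs(img,col,smin=140,amin=60):
    h=cv2.cvtColor(img,cv2.COLOR_BGR2HSV)
    m=sum(cv2.inRange(h,(a,smin,50),(b,255,255)) for a,b in RNG[col])
    out=[]
    for c in cv2.findContours(m,cv2.RETR_EXTERNAL,cv2.CHAIN_APPROX_NONE)[0]:
        if cv2.contourArea(c)>amin: out.append((cv2.contourArea(c),)+cv2.minEnclosingCircle(c))
    return sorted(out,key=lambda o:-o[0])
def ray(cal,uv,z):
    R,t=np.array(cal['R']),np.array(cal['t'])
    o=-R.T@t; d=R.T@[(uv[0]-cal['cx'])/cal['fx'],(uv[1]-cal['cy'])/cal['fy'],1]
    return o+d*(z-o[2])/d[2]
E
python3 - <<'E'
from h import *
from rig import bot
for n in('top','scene'):
    im=cv2.imread(f'pics/{n}0.png');c=bot.get_calibration(n)
    for k in RNG:
        for a,uv,r in blobs(im,k,amin=50): print(n,k,int(a),np.round(uv),round(r,1),'z14',np.round(ray(c,uv,.014),3)[:2],'z72',np.round(ray(c,uv,.072),3)[:2])
E
```

```text
top red 859 [328. 256.] 17.2 z14 [ 0.454 -0.073] z72 [ 0.452 -0.069]
top red 183 [176. 158.] 7.9 z14 [0.659 0.257] z72 [0.644 0.239]
top red 163 [418. 162.] 7.9 z14 [ 0.658 -0.262] z72 [ 0.642 -0.245]
top yellow 785 [338. 159.] 16.5 z14 [ 0.662 -0.093] z72 [ 0.647 -0.087]
top yellow 445 [  0. 122.] 20.5 z14 [0.739 0.66 ] z72 [0.718 0.616]
top yellow 196 [432. 263.] 8.5 z14 [ 0.444 -0.284] z72 [ 0.443 -0.266]
top green 657 [177. 256.] 15.1 z14 [0.449 0.242] z72 [0.447 0.226]
top green 108 [253. 157.] 6.2 z14 [0.665 0.09 ] z72 [0.649 0.083]
top blue 7387 [108.  74.] 66.0 z14 [0.854 0.426] z72 [0.825 0.397]
top blue 3854 [509.  66.] 54.9 z14 [ 0.876 -0.468] z72 [ 0.846 -0.437]
top blue 778 [249. 254.] 16.4 z14 [0.455 0.093] z72 [0.453 0.086]
top blue 137 [378. 206.] 7.0 z14 [ 0.56  -0.178] z72 [ 0.551 -0.166]
scene red 970 [220. 226.] 20.7 z14 [ 0.459 -0.076] z72 [ 0.503 -0.127]
scene red 520 [261. 323.] 13.6 z14 [ 0.623 -0.213] z72 [ 0.646 -0.246]
scene red 180 [384. 147.] 8.8 z14 [0.634 0.315] z72 [0.656 0.214]
scene yellow 1462 [324. 275.] 23.8 z14 [ 0.665 -0.095] z72 [ 0.683 -0.144]
scene yellow 534 [454.  82.] 18.7 z14 [0.711 0.778] z72 [0.723 0.617]
scene yellow 386 [124. 275.] 12.4 z14 [ 0.393 -0.236] z72 [ 0.446 -0.266]
scene green 352 [297. 144.] 15.0 z14 [0.452 0.242] z72 [0.497 0.15 ]
scene green 156 [359. 181.] 8.2 z14 [0.629 0.163] z72 [0.651 0.081]
scene blue 4943 [493. 153.] 49.8 z14 [0.853 0.397] z72 [0.847 0.286]
scene blue 615 [267. 178.] 17.3 z14 [0.46  0.089] z72 [0.504 0.017]
scene blue 319 [233. 254.] 10.9 z14 [ 0.518 -0.122] z72 [ 0.554 -0.167]
scene blue 63 [326. 147.] 5.7 z14 [0.517 0.258] z72 [0.554 0.165]
```

Emit:
play_rows(targets=[[0, 0.025, -0.0425, 0, 0, 0, 0], [0, 0.025, -0.0425, 0, 0, 0, 0], [0, 0.025, -0.0425, 0, 0, 0, 0], [0, 0.025, -0.0425, 0, 0, 0, 0], [0, 0.025, -0.0425, 0, 0, 0, 0], [0, 0.025, -0.0425, 0, 0, 0, 0], [0, 0.025, -0.0425, 0, 0, 0, 0], [0, 0.025, -0.0425, 0, 0, 0, 0], [0, 0.025, -0.0425, 0, 0, 0, 0], [0, 0.025, -0.0425, 0, 0, 0, 0], [0, 0.025, -0.0425, 0, 0, 0, 0], [0, 0.025, -0.0425, 0, 0, 0, 0]])

```text
time_s: 1.6
position: [0.4403, 0.0976, 0.2224]
tcp_rot: [[-0.975, 0.224, -0.0], [0.224, 0.975, 0.0], [0.0, 0.0, -1.0]]
force: [1.5, 0.7, -0.5]
opening: 1.002
```

Emit:
play_rows(targets=[[0, 0.025, -0.0425, 0, 0, 0, 0], [0, 0.025, -0.0425, 0, 0, 0, 0], [0, 0.025, -0.0425, 0, 0, 0, 0], [0, 0.025, -0.0425, 0, 0, 0, 0], [0, 0.025, -0.0425, 0, 0, 0, 0], [0, 0.025, -0.0425, 0, 0, 0, 0], [0, 0.025, -0.0425, 0, 0, 0, 0], [0, 0.025, -0.0425, 0, 0, 0, 0], [0, 0, 0, 0, 0, 0, 0], [0, 0, 0, 0, 0, 0, 0]])

```text
time_s: 2.85
position: [0.639, -0.2402, 0.2215]
tcp_rot: [[-0.975, 0.224, -0.002], [0.224, 0.975, 0.002], [0.003, 0.001, -1.0]]
force: [0.5, -0.1, 0.8]
opening: 1.0
```

Run:
```python
from h import *
from rig import bot
s=bot.read_state();print(s['time_s'],s['position'],np.round(s['tcp_rot'],3).tolist())
c=bot.get_calibration('wrist');im=bot.capture('wrist');cv2.imwrite('pics/w1.png',im)
for k in RNG:
    for a,uv,r in blobs(im,k): print(k,int(a),np.round(uv),round(r,1),'z14',np.round(ray(c,uv,.014),3)[:2],'z75',np.round(ray(c,uv,.073),3)[:2])
```

```text
2.85 [ 0.63898397 -0.2402345   0.22151695] [[-0.975, 0.224, -0.002], [0.224, 0.975, 0.002], [0.003, 0.001, -1.0]]
red 699 [274. 203.] 15.7 z14 [ 0.662 -0.251] z75 [ 0.646 -0.246]
red 159 [400.   0.] 19.0 z14 [ 0.488 -0.082] z75 [ 0.5   -0.104]
yellow 3076 [409. 175.] 33.4 z14 [ 0.665 -0.093] z75 [ 0.648 -0.113]
blue 1744 [196. 369.] 46.5 z14 [ 0.871 -0.411] z75 [ 0.822 -0.381]
blue 895 [338.  86.] 18.1 z14 [ 0.553 -0.156] z75 [ 0.554 -0.166]
```

View pics/w1.png

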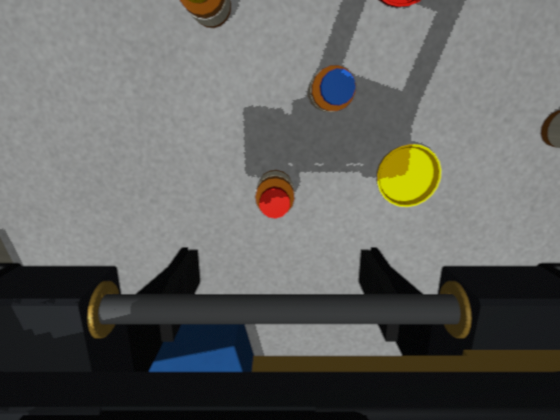

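Wrist view: the red cap is at (274,203), which puts the vial at (0.646,-0.246), in line with the other cameras. The yellow dish is at (409,175) and the path down is clear.

Emit:
play_rows(targets=[[0, 0.006, -0.005, -0.02, 0, 0, 0], [0, 0, 0, -0.03, 0, 0, 0], [0, 0, 0, -0.03, 0, 0, 0], [0, 0, 0, -0.03, 0, 0, 0], [0, 0, 0, -0.03, 0, 0, 0], [0, 0, 0, -0.03, 0, 0, 0], [0, 0, 0, -0.02, 0, 0, 0], [0, 0, 0, -0.01, 0, 0, 0], [0, 0, 0, 0, 0, 0, 0], [0, 0, 0, 0, 0, 0, 0]])

```text
time_s: 4.15
position: [0.6468, -0.2463, 0.0237]
tcp_rot: [[-0.975, 0.224, 0.002], [0.224, 0.975, -0.001], [-0.002, -0.001, -1.0]]
force: [0.8, 0.6, 0.3]
opening: 1.003
```

Emit:
play_rows(targets=[[1, 0, 0, 0, 0, 0, 0], [1, 0, 0, 0, 0, 0, 0], [1, 0, 0, 0, 0, 0, 0], [1, 0, 0, 0, 0, 0, 0], [1, 0, 0, 0, 0, 0, 0], [1, 0, 0, 0, 0, 0, 0], [1, 0, 0, 0, 0, 0, 0], [1, 0, 0, 0, 0, 0, 0]])

```text
time_s: 5.15
position: [0.6459, -0.2459, 0.0225]
tcp_rot: [[-0.975, 0.224, -0.0], [0.224, 0.975, -0.0], [0.0, -0.0, -1.0]]
force: [0.3, -0.6, -0.0]
opening: 0.475
```

Emit:
play_rows(targets=[[1, 0, 0, 0.01, 0, 0, 0], [1, 0, 0, 0.02, 0, 0, 0], [1, 0, 0, 0.03, 0, 0, 0], [1, 0, 0, 0.03, 0, 0, 0], [1, 0, 0, 0.02, 0, 0, 0], [1, -0.01, 0.009, 0, 0, 0, 0], [1, -0.02, 0.018, 0, 0, 0, 0], [1, -0.02, 0.018, 0, 0, 0, 0], [1, -0.02, 0.018, 0, 0, 0, 0], [1, -0.02, 0.018, 0, 0, 0, 0], [1, -0.02, 0.018, 0, 0, 0, 0], [1, -0.02, 0.018, 0, 0, 0, 0]])

```text
time_s: 6.65
position: [0.5133, -0.1271, 0.1315]
tcp_rot: [[-0.975, 0.224, -0.003], [0.224, 0.975, 0.002], [0.003, 0.001, -1.0]]
force: [-0.3, -0.7, -1.4]
opening: 0.476
```

Emit:
play_rows(targets=[[1, -0.02, 0.018, 0, 0, 0, 0], [1, -0.02, 0.018, 0, 0, 0, 0], [1, -0.012, 0.011, 0, 0, 0, 0], [1, -0.008, 0.008, 0, 0, 0, 0], [1, 0, 0, 0, 0, 0, 0], [1, 0, 0, -0.02, 0, 0, 0], [1, 0, 0, -0.03, 0, 0, 0], [1, 0, 0, -0.02, 0, 0, 0], [1, 0, 0, 0, 0, 0, 0], [1, 0, 0, 0, 0, 0, 0]])

```text
time_s: 7.9
position: [0.4569, -0.0745, 0.0629]
tcp_rot: [[-0.975, 0.224, 0.001], [0.224, 0.975, -0.001], [-0.002, -0.0, -1.0]]
force: [0.1, -0.4, -0.4]
opening: 0.474
```

Run:
```python
from h import *
from rig import bot
s=bot.read_state();print(s['time_s'],s['position'],s['opening'],s['force'])
for n in('top','scene'):
    c=bot.get_calibration(n);im=bot.capture(n)
    for k in ['red','yellow','blue']:
        for a,uv,r in blobs(im,k,amin=50): print(n,k,int(a),np.round(uv),round(r,1),'z14',np.round(ray(c,uv,.014),3)[:2],'z72',np.round(ray(c,uv,.072),3)[:2])
    x,y=(220,120) if n=='top' else (60,110)
    cv2.imwrite(f'pics/{n}1.png',cv2.resize(im[y:y+220,x:x+260],None,fx=1.5,fy=1.5))
a=[cv2.imread(f'pics/{n}1.png') for n in('top','scene')];cv2.imwrite('pics/c1.png',np.hstack(a))
```

```text
7.9 [ 0.45686532 -0.07446791  0.06293514] 0.47411776043704695 [ 0.09152709 -0.39362625 -0.35214885]
top red 184 [176. 158.] 7.9 z14 [0.659 0.257] z72 [0.644 0.239]
top yellow 784 [338. 159.] 16.5 z14 [ 0.662 -0.093] z72 [ 0.647 -0.087]
top yellow 444 [  0. 122.] 20.5 z14 [0.739 0.66 ] z72 [0.718 0.616]
top yellow 198 [432. 263.] 8.5 z14 [ 0.444 -0.284] z72 [ 0.443 -0.266]
top blue 7372 [108.  74.] 66.0 z14 [0.854 0.426] z72 [0.825 0.397]
top blue 2472 [509.  65.] 55.3 z14 [ 0.879 -0.468] z72 [ 0.848 -0.437]
top blue 804 [249. 254.] 16.7 z14 [0.455 0.092] z72 [0.453 0.086]
top blue 138 [378. 206.] 7.1 z14 [ 0.561 -0.178] z72 [ 0.551 -0.166]
scene red 845 [220. 225.] 20.9 z14 [ 0.457 -0.074] z72 [ 0.501 -0.125]
scene red 180 [384. 147.] 8.8 z14 [0.634 0.315] z72 [0.656 0.214]
scene red 102 [214. 179.] 9.2 z14 [0.365 0.035] z72 [ 0.421 -0.03 ]
scene yellow 1461 [324. 275.] 23.8 z14 [ 0.665 -0.095] z72 [ 0.683 -0.144]
scene yellow 534 [454.  82.] 18.7 z14 [0.711 0.778] z72 [0.723 0.617]
scene yellow 391 [124. 275.] 12.4 z14 [ 0.394 -0.236] z72 [ 0.446 -0.266]
scene blue 5016 [493. 153.] 49.9 z14 [0.853 0.397] z72 [0.846 0.286]
scene blue 643 [267. 178.] 17.3 z14 [0.46  0.089] z72 [0.504 0.017]
scene blue 319 [233. 254.] 10.9 z14 [ 0.518 -0.122] z72 [ 0.554 -0.167]
scene blue 62 [326. 147.] 5.7 z14 [0.517 0.258] z72 [0.554 0.165]
```

View pics/c1.png

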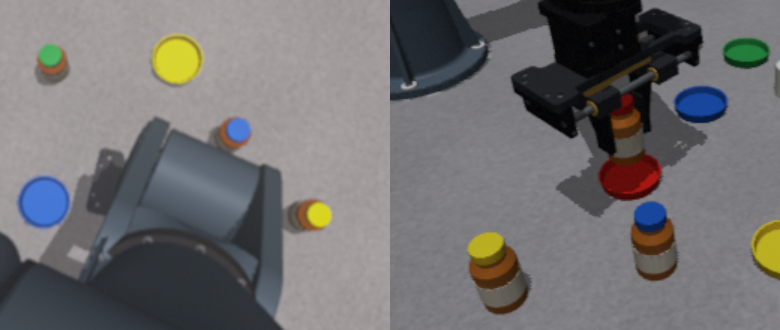

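The right-hand crop shows the red vial upright in the jaws, centred over the red dish at about (628,170). The vial still has 40 mm to go, so I lower it slowly.

Emit:
play_rows(targets=[[1, 0, 0, -0.015, 0, 0, 0], [1, 0, 0, -0.01, 0, 0, 0], [1, 0, 0, -0.006, 0, 0, 0], [1, 0, 0, -0.003, 0, 0, 0], [1, 0, 0, -0.001, 0, 0, 0], [1, 0, 0, -0.001, 0, 0, 0], [1, 0, 0, 0, 0, 0, 0], [1, 0, 0, 0, 0, 0, 0]])

```text
time_s: 9.0
position: [0.456, -0.0739, 0.0267]
tcp_rot: [[-0.975, 0.224, 0.0], [0.224, 0.975, -0.0], [-0.0, -0.0, -1.0]]
force: [1.1, -0.5, 0.3]
opening: 0.478
```

Emit:
play_rows(targets=[[0.4, 0, 0, 0, 0, 0, 0], [0.3, 0, 0, 0, 0, 0, 0], [0, 0, 0, 0, 0, 0, 0], [0, 0, 0, 0, 0, 0, 0], [0, 0, 0, 0, 0, 0, 0], [0, 0, 0, 0, 0, 0, 0], [0, 0, 0, 0.02, 0, 0, 0], [0, 0, 0, 0.03, 0, 0, 0], [0, 0, 0, 0.04, 0, 0, 0], [0, 0, 0, 0.04, 0, 0, 0]])

```text
time_s: 10.25
position: [0.4555, -0.0737, 0.1576]
tcp_rot: [[-0.975, 0.224, -0.001], [0.224, 0.975, 0.0], [0.001, 0.0, -1.0]]
force: [-0.6, -1.2, -0.6]
opening: 1.001
```

Emit:
play_rows(targets=[[0, -0.0015, -0.032, 0, 0, 0, 0], [0, -0.002, -0.04, 0, 0, 0, 0], [0, -0.002, -0.04, 0, 0, 0, 0], [0, -0.002, -0.04, 0, 0, 0, 0], [0, -0.002, -0.03, 0, 0, 0, 0], [0, -0.002, -0.01, 0, 0, 0, 0], [0, 0, 0, 0, 0, 0, 0], [0, 0, 0, 0, 0, 0, 0]])

```text
time_s: 11.25
position: [0.444, -0.2643, 0.1564]
tcp_rot: [[-0.975, 0.223, -0.001], [0.223, 0.975, 0.001], [0.001, 0.001, -1.0]]
force: [0.1, -0.0, 0.6]
opening: 1.005
```

Run:
```python
from h import *
from rig import bot
s=bot.read_state();print(s['time_s'],s['position'],s['opening'],s['force'])
for n in('wrist','scene'):
    c=bot.get_calibration(n);im=bot.capture(n)
    for k in ['red','yellow','blue','green']:
        for a,uv,r in blobs(im,k,amin=50): print(n,k,int(a),np.round(uv),round(r,1),'z14',np.round(ray(c,uv,.014),3)[:2],'z72',np.round(ray(c,uv,.073),3)[:2])
    cv2.imwrite(f'pics/{n}2.png',im)
```

```text
11.25 [ 0.44399058 -0.26430984  0.15637584] 1.0045281627904008 [ 0.08597905 -0.00778516  0.64560664]
wrist red 2030 [480. 164.] 42.4 z14 [ 0.456 -0.074] z72 [ 0.439 -0.107]
wrist red 1515 [528. 176.] 25.1 z14 [ 0.478 -0.03 ] z72 [ 0.456 -0.072]
wrist yellow 1131 [276. 218.] 19.7 z14 [ 0.465 -0.272] z72 [ 0.446 -0.267]
scene red 450 [220. 226.] 20.7 z14 [ 0.459 -0.076] z72 [ 0.503 -0.128]
scene red 209 [215. 197.] 9.3 z14 [ 0.402 -0.011] z72 [ 0.454 -0.071]
scene red 180 [384. 147.] 8.8 z14 [0.634 0.315] z72 [0.656 0.212]
scene yellow 1463 [324. 275.] 23.8 z14 [ 0.665 -0.095] z72 [ 0.683 -0.145]
scene yellow 534 [454.  82.] 18.7 z14 [0.711 0.778] z72 [0.723 0.615]
scene yellow 391 [124. 275.] 12.5 z14 [ 0.393 -0.236] z72 [ 0.447 -0.267]
scene blue 5006 [493. 153.] 49.9 z14 [0.853 0.397] z72 [0.846 0.284]
scene blue 640 [267. 178.] 17.3 z14 [0.46  0.089] z72 [0.504 0.016]
scene blue 319 [233. 254.] 10.9 z14 [ 0.518 -0.122] z72 [ 0.555 -0.167]
scene blue 62 [326. 147.] 5.7 z14 [0.517 0.258] z72 [0.554 0.163]
scene green 359 [297. 144.] 15.0 z14 [0.452 0.242] z72 [0.498 0.148]
scene green 163 [359. 181.] 8.2 z14 [0.629 0.163] z72 [0.652 0.08 ]
```

View pics/scene2.png

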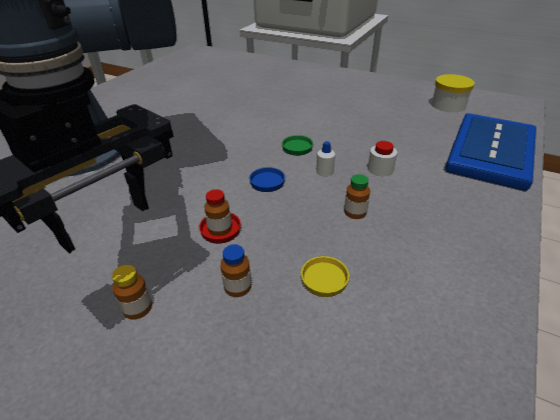

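The red vial stands upright in the red dish, with its cap at (215,197), about 2 mm from centre. The yellow cap is at (0.446,-0.267), so I descend on it.

Emit:
play_rows(targets=[[0, 0.001, -0.001, -0.02, 0, 0, 0], [0, 0, 0, -0.03, 0, 0, 0], [0, 0, 0, -0.03, 0, 0, 0], [0, 0, 0, -0.03, 0, 0, 0], [0, 0, 0, -0.02, 0, 0, 0], [0, 0, 0, -0.005, 0, 0, 0], [0, 0, 0, 0, 0, 0, 0], [0, 0, 0, 0, 0, 0, 0]])

```text
time_s: 12.35
position: [0.446, -0.2671, 0.0224]
tcp_rot: [[-0.975, 0.224, 0.001], [0.224, 0.975, -0.001], [-0.002, -0.001, -1.0]]
force: [-0.0, 0.1, -1.1]
opening: 1.001
```

Emit:
play_rows(targets=[[1, 0, 0, 0, 0, 0, 0], [1, 0, 0, 0, 0, 0, 0], [1, 0, 0, 0, 0, 0, 0], [1, 0, 0, 0, 0, 0, 0], [1, 0, 0, 0, 0, 0, 0], [1, 0, 0, 0, 0, 0, 0], [1, 0, 0, 0, 0, 0, 0], [1, 0, 0, 0, 0, 0, 0]])

```text
time_s: 13.35
position: [0.4454, -0.2669, 0.0215]
tcp_rot: [[-0.975, 0.224, -0.0], [0.224, 0.975, -0.0], [-0.0, -0.0, -1.0]]
force: [0.0, -0.7, -1.3]
opening: 0.476
```

Emit:
play_rows(targets=[[1, 0, 0, 0.01, 0, 0, 0], [1, 0, 0, 0.02, 0, 0, 0], [1, 0, 0, 0.03, 0, 0, 0], [1, 0, 0, 0.03, 0, 0, 0], [1, 0, 0, 0.02, 0, 0, 0], [1, 0.01, 0.008, 0, 0, 0, 0], [1, 0.02, 0.016, 0, 0, 0, 0], [1, 0.02, 0.016, 0, 0, 0, 0], [1, 0.02, 0.016, 0, 0, 0, 0], [1, 0.02, 0.016, 0, 0, 0, 0], [1, 0.02, 0.016, 0, 0, 0, 0], [1, 0.02, 0.016, 0, 0, 0, 0]])

```text
time_s: 14.85
position: [0.5756, -0.161, 0.1301]
tcp_rot: [[-0.975, 0.223, -0.002], [0.223, 0.975, 0.001], [0.002, 0.001, -1.0]]
force: [0.8, 0.7, -1.1]
opening: 0.48
```

Emit:
play_rows(targets=[[1, 0.02, 0.016, 0, 0, 0, 0], [1, 0.02, 0.016, 0, 0, 0, 0], [1, 0.02, 0.016, 0, 0, 0, 0], [1, 0.018, 0.013, 0, 0, 0, 0], [1, 0.01, 0.008, 0, 0, 0, 0], [1, 0, 0, 0, 0, 0, 0], [1, 0, 0, -0.02, 0, 0, 0], [1, 0, 0, -0.03, 0, 0, 0], [1, 0, 0, -0.02, 0, 0, 0], [1, 0, 0, 0, 0, 0, 0], [1, 0, 0, 0, 0, 0, 0]])

```text
time_s: 16.23
position: [0.6639, -0.0943, 0.0623]
tcp_rot: [[-0.975, 0.224, 0.001], [0.224, 0.975, -0.0], [-0.001, -0.0, -1.0]]
force: [-0.9, 0.3, -0.8]
opening: 0.476
```

Run:
```python
from h import *
from rig import bot
s=bot.read_state();print(s['time_s'],s['position'],s['opening'],s['force'])
im=bot.capture('scene');cv2.imwrite('pics/s3.png',im[100:400,120:500])
```

```text
16.225 [ 0.66393497 -0.09430494  0.06226778] 0.47575749044099475 [-0.85587963  0.29621979 -0.81451488]
```

View pics/s3.png

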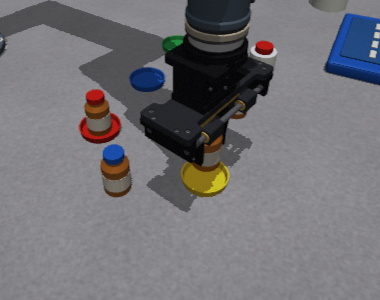

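The yellow vial hangs upright over the yellow dish at (207,165). Red is still standing. Lowering.

Emit:
play_rows(targets=[[1, 0, 0, -0.015, 0, 0, 0], [1, 0, 0, -0.01, 0, 0, 0], [1, 0, 0, -0.006, 0, 0, 0], [1, 0, 0, -0.003, 0, 0, 0], [1, 0, 0, -0.001, 0, 0, 0], [1, 0, 0, -0.001, 0, 0, 0], [1, 0, 0, 0, 0, 0, 0], [1, 0, 0, 0, 0, 0, 0]])

```text
time_s: 17.27
position: [0.6635, -0.0939, 0.0258]
tcp_rot: [[-0.975, 0.224, 0.0], [0.224, 0.975, -0.0], [-0.0, -0.0, -1.0]]
force: [0.8, 0.5, -1.5]
opening: 0.471
```

Emit:
play_rows(targets=[[0.4, 0, 0, 0, 0, 0, 0], [0.3, 0, 0, 0, 0, 0, 0], [0, 0, 0, 0, 0, 0, 0], [0, 0, 0, 0, 0, 0, 0], [0, 0, 0, 0, 0, 0, 0], [0, 0, 0, 0, 0, 0, 0], [0, 0, 0, 0.02, 0, 0, 0], [0, 0, 0, 0.03, 0, 0, 0], [0, 0, 0, 0.04, 0, 0, 0], [0, 0, 0, 0.04, 0, 0, 0]])

```text
time_s: 18.52
position: [0.6635, -0.0939, 0.1582]
tcp_rot: [[-0.975, 0.224, 0.001], [0.224, 0.975, -0.0], [-0.001, -0.0, -1.0]]
force: [-0.4, 0.7, 0.9]
opening: 0.998
```

Emit:
play_rows(targets=[[0, -0.0015, 0.017, 0, 0, 0, 0], [0, -0.003, 0.04, 0, 0, 0, 0], [0, -0.003, 0.04, 0, 0, 0, 0], [0, -0.003, 0.04, 0, 0, 0, 0], [0, -0.003, 0.03, 0, 0, 0, 0], [0, 0, 0.01, 0, 0, 0, 0], [0, 0, 0, 0, 0, 0, 0], [0, 0, 0, 0, 0, 0, 0]])

```text
time_s: 19.52
position: [0.6501, 0.0819, 0.1555]
tcp_rot: [[-0.974, 0.225, -0.0], [0.225, 0.974, -0.0], [-0.0, -0.0, -1.0]]
force: [0.2, -0.6, -0.4]
opening: 0.999
```

Run:
```python
from h import *
from rig import bot
s=bot.read_state();print(s['time_s'],s['position'],s['opening'],s['force'])
for n in('wrist','scene'):
    c=bot.get_calibration(n);im=bot.capture(n)
    for k in ['yellow','green']:
        for a,uv,r in blobs(im,k,amin=50): print(n,k,int(a),np.round(uv),round(r,1),'z14',np.round(ray(c,uv,.014),3)[:2],'z72',np.round(ray(c,uv,.073),3)[:2])
    cv2.imwrite(f'pics/{n}4.png',im)
```

```text
19.525 [0.65006221 0.08193114 0.15549321] 0.9986651930312401 [ 0.19187231 -0.61809136 -0.36668424]
wrist yellow 1684 [113. 246.] 37.9 z14 [ 0.664 -0.092] z72 [ 0.646 -0.055]
wrist yellow 141 [ 77. 266.] 15.0 z14 [ 0.676 -0.136] z72 [ 0.656 -0.09 ]
wrist green 1067 [280. 216.] 19.2 z14 [0.671 0.079] z72 [0.652 0.083]
scene yellow 666 [324. 275.] 23.8 z14 [ 0.665 -0.095] z72 [ 0.683 -0.145]
scene yellow 535 [454.  82.] 18.7 z14 [0.711 0.778] z72 [0.723 0.615]
scene yellow 307 [326. 245.] 10.7 z14 [ 0.642 -0.035] z72 [ 0.663 -0.092]
scene green 341 [297. 143.] 15.0 z14 [0.451 0.244] z72 [0.497 0.15 ]
scene green 145 [359. 181.] 8.4 z14 [0.629 0.163] z72 [0.652 0.08 ]
```

View pics/scene4.png

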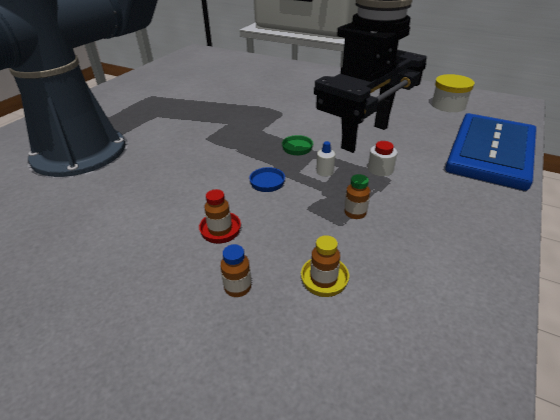

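Yellow stands upright in its dish at (326,265). The green cap is at (0.652,0.082), with the gripper above it.

Emit:
play_rows(targets=[[0, 0.0015, 0, -0.02, 0, 0, 0], [0, 0, 0, -0.03, 0, 0, 0], [0, 0, 0, -0.03, 0, 0, 0], [0, 0, 0, -0.03, 0, 0, 0], [0, 0, 0, -0.02, 0, 0, 0], [0, 0, 0, -0.004, 0, 0, 0], [0, 0, 0, 0, 0, 0, 0], [0, 0, 0, 0, 0, 0, 0]])

```text
time_s: 20.62
position: [0.6524, 0.0831, 0.0228]
tcp_rot: [[-0.975, 0.224, 0.003], [0.224, 0.975, -0.0], [-0.002, 0.0, -1.0]]
force: [0.4, -0.2, -0.2]
opening: 1.0
```

Emit:
play_rows(targets=[[1, 0, 0, 0, 0, 0, 0], [1, 0, 0, 0, 0, 0, 0], [1, 0, 0, 0, 0, 0, 0], [1, 0, 0, 0, 0, 0, 0], [1, 0, 0, 0, 0, 0, 0], [1, 0, 0, 0, 0, 0, 0], [1, 0, 0, 0, 0, 0, 0], [1, 0, 0, 0, 0, 0, 0]])

```text
time_s: 21.62
position: [0.6513, 0.0831, 0.0215]
tcp_rot: [[-0.975, 0.224, -0.0], [0.224, 0.975, -0.0], [0.0, -0.0, -1.0]]
force: [-0.2, 0.3, -0.6]
opening: 0.468
```

Emit:
play_rows(targets=[[1, 0, 0, 0.01, 0, 0, 0], [1, 0, 0, 0.03, 0, 0, 0], [1, 0, 0, 0.03, 0, 0, 0], [1, 0, 0, 0.03, 0, 0, 0], [1, 0, 0, 0.03, 0, 0, 0], [1, -0.01, 0.008, 0, 0, 0, 0], [1, -0.02, 0.016, 0, 0, 0, 0], [1, -0.02, 0.016, 0, 0, 0, 0], [1, -0.02, 0.016, 0, 0, 0, 0], [1, -0.02, 0.016, 0, 0, 0, 0], [1, -0.02, 0.016, 0, 0, 0, 0], [1, -0.02, 0.016, 0, 0, 0, 0]])

```text
time_s: 23.12
position: [0.5194, 0.1881, 0.1509]
tcp_rot: [[-0.975, 0.224, -0.002], [0.224, 0.975, -0.0], [0.002, -0.0, -1.0]]
force: [-0.7, -0.2, -1.2]
opening: 0.475
```

Emit:
play_rows(targets=[[1, -0.02, 0.016, 0, 0, 0, 0], [1, -0.02, 0.016, 0, 0, 0, 0], [1, -0.02, 0.016, 0, 0, 0, 0], [1, -0.01, 0.008, 0, 0, 0, 0], [1, 0, 0, 0, 0, 0, 0], [1, 0, 0, -0.02, 0, 0, 0], [1, 0, 0, -0.03, 0, 0, 0], [1, 0, 0, -0.03, 0, 0, 0], [1, 0, 0, -0.01, 0, 0, 0], [1, 0, 0, 0, 0, 0, 0], [1, 0, 0, 0, 0, 0, 0]])

```text
time_s: 24.5
position: [0.4525, 0.2432, 0.0624]
tcp_rot: [[-0.975, 0.224, 0.002], [0.224, 0.975, 0.001], [-0.002, 0.001, -1.0]]
force: [-0.4, 0.3, -1.6]
opening: 0.473
```

Run:
```python
from h import *
from rig import bot
s=bot.read_state();print(s['time_s'],s['position'],s['opening'],s['force'])
im=bot.capture('scene');cv2.imwrite('pics/s5.png',cv2.resize(im[60:300,180:480],None,fx=1.5,fy=1.5))
```

```text
24.5 [0.45247173 0.24324714 0.06243753] 0.47259778845227063 [-0.37841503  0.29067133 -1.55886055]
```

View pics/s5.png

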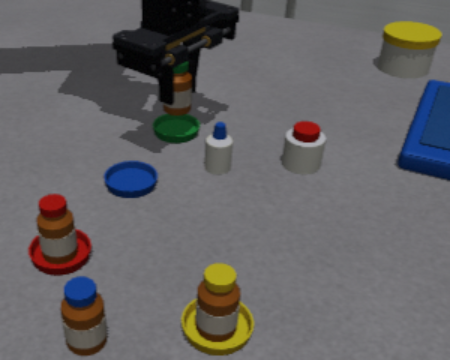

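The green vial is upright over the green dish at (177,100). The dropper at (218,150) and the pot are undisturbed. Lowering.

Emit:
play_rows(targets=[[1, 0, 0, -0.015, 0, 0, 0], [1, 0, 0, -0.01, 0, 0, 0], [1, 0, 0, -0.006, 0, 0, 0], [1, 0, 0, -0.003, 0, 0, 0], [1, 0, 0, -0.001, 0, 0, 0], [1, 0, 0, -0.001, 0, 0, 0], [1, 0, 0, 0, 0, 0, 0], [1, 0, 0, 0, 0, 0, 0]])

```text
time_s: 25.55
position: [0.4515, 0.2432, 0.0257]
tcp_rot: [[-0.975, 0.224, 0.0], [0.224, 0.975, 0.0], [-0.0, 0.0, -1.0]]
force: [0.5, 0.3, -0.7]
opening: 0.476
```

Emit:
play_rows(targets=[[0.4, 0, 0, 0, 0, 0, 0], [0.3, 0, 0, 0, 0, 0, 0], [0, 0, 0, 0, 0, 0, 0], [0, 0, 0, 0, 0, 0, 0], [0, 0, 0, 0, 0, 0, 0], [0, 0, 0, 0, 0, 0, 0], [0, 0, 0, 0.02, 0, 0, 0], [0, 0, 0, 0.03, 0, 0, 0], [0, 0, 0, 0.04, 0, 0, 0], [0, 0, 0, 0.04, 0, 0, 0]])

```text
time_s: 26.8
position: [0.451, 0.243, 0.1565]
tcp_rot: [[-0.975, 0.224, -0.001], [0.224, 0.975, -0.0], [0.001, -0.0, -1.0]]
force: [0.0, 0.5, -0.1]
opening: 0.999
```

Emit:
play_rows(targets=[[0, 0.0045, -0.019, 0, 0, 0, 0], [0, 0.01, -0.04, 0, 0, 0, 0], [0, 0.01, -0.04, 0, 0, 0, 0], [0, 0.01, -0.04, 0, 0, 0, 0], [0, 0.01, -0.04, 0, 0, 0, 0], [0, 0.01, -0.04, 0, 0, 0, 0], [0, 0.01, -0.04, 0, 0, 0, 0], [0, 0.01, -0.04, 0, 0, 0, 0], [0, 0.01, -0.04, 0, 0, 0, 0], [0, 0.01, -0.04, 0, 0, 0, 0], [0, 0.007, -0.03, 0, 0, 0, 0], [0, 0, 0, 0, 0, 0, 0]])

```text
time_s: 28.3
position: [0.5535, -0.1682, 0.1555]
tcp_rot: [[-0.974, 0.227, 0.001], [0.227, 0.974, -0.001], [-0.001, -0.0, -1.0]]
force: [-0.1, 1.0, 0.0]
opening: 1.002
```

Emit:
play_rows(targets=[[0, 0, 0, 0, 0, 0, 0], [0, 0, 0, 0, 0, 0, 0]])

```text
time_s: 28.55
position: [0.5522, -0.1644, 0.1554]
tcp_rot: [[-0.975, 0.223, -0.001], [0.223, 0.975, 0.001], [0.001, 0.001, -1.0]]
force: [-0.0, -0.1, -0.5]
opening: 1.002
```

Run:
```python
from h import *
from rig import bot
s=bot.read_state();print(s['time_s'],s['position'],s['opening'],s['force'])
for n in('wrist','top'):
    c=bot.get_calibration(n);im=bot.capture(n)
    for k in ['blue','green']:
        for a,uv,r in blobs(im,k,amin=30): print(n,k,int(a),np.round(uv),round(r,1),'z14',np.round(ray(c,uv,.014),3)[:2],'z72',np.round(ray(c,uv,.073),3)[:2])
    cv2.imwrite(f'pics/{n}6.png',im)
```

```text
28.55 [ 0.55223345 -0.1643823   0.15541359] 1.0015536909238956 [-0.0045535  -0.11474148 -0.47011602]
wrist blue 3084 [538.  34.] 39.3 z14 [0.464 0.078] z72 [0.466 0.034]
wrist blue 1069 [276. 218.] 19.3 z14 [ 0.573 -0.172] z72 [ 0.554 -0.167]
top blue 7373 [108.  74.] 66.0 z14 [0.854 0.426] z72 [0.825 0.397]
top blue 3755 [508.  65.] 55.6 z14 [ 0.879 -0.467] z72 [ 0.848 -0.436]
top blue 783 [249. 255.] 16.5 z14 [0.455 0.092] z72 [0.452 0.085]
top green 158 [177. 257.] 15.5 z14 [0.448 0.243] z72 [0.446 0.226]
top green 144 [167. 254.] 7.5 z14 [0.452 0.264] z72 [0.45  0.246]
```

View pics/wrist6.png

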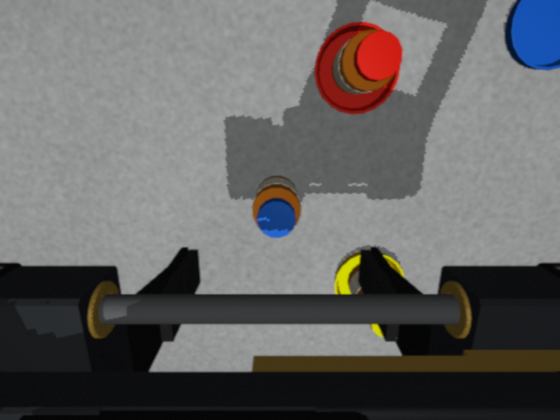

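View pics/top6.png

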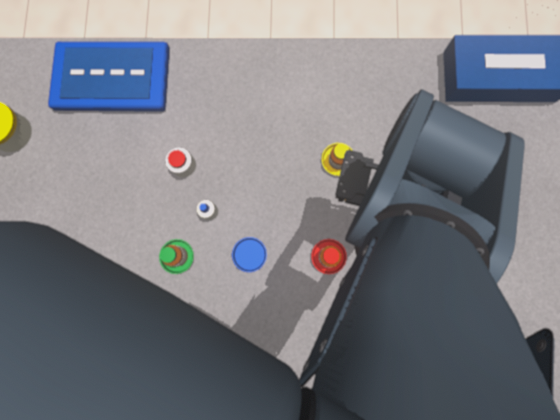

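Wrist: the blue cap is at (276,218), i.e. (0.554,-0.167), between the fingers, with red and yellow clear. Top: the green vial stands in its dish at (170,255).

Emit:
play_rows(targets=[[0, 0.001, -0.001, -0.02, 0, 0, 0], [0, 0, 0, -0.03, 0, 0, 0], [0, 0, 0, -0.03, 0, 0, 0], [0, 0, 0, -0.03, 0, 0, 0], [0, 0, 0, -0.02, 0, 0, 0], [0, 0, 0, -0.003, 0, 0, 0], [0, 0, 0, 0, 0, 0, 0], [0, 0, 0, 0, 0, 0, 0]])

```text
time_s: 29.65
position: [0.5546, -0.1671, 0.0236]
tcp_rot: [[-0.975, 0.224, 0.002], [0.224, 0.975, -0.001], [-0.002, -0.001, -1.0]]
force: [-0.1, -0.1, 0.3]
opening: 0.998
```

Emit:
play_rows(targets=[[1, 0, 0, 0, 0, 0, 0], [1, 0, 0, 0, 0, 0, 0], [1, 0, 0, 0, 0, 0, 0], [1, 0, 0, 0, 0, 0, 0], [1, 0, 0, 0, 0, 0, 0], [1, 0, 0, 0, 0, 0, 0], [1, 0, 0, 0, 0, 0, 0], [1, 0, 0, 0, 0, 0, 0]])

```text
time_s: 30.65
position: [0.5539, -0.1669, 0.0225]
tcp_rot: [[-0.975, 0.224, -0.0], [0.224, 0.975, -0.0], [0.0, -0.0, -1.0]]
force: [-0.2, 0.3, -0.1]
opening: 0.474
```

Emit:
play_rows(targets=[[1, 0, 0, 0.01, 0, 0, 0], [1, 0, 0, 0.03, 0, 0, 0], [1, 0, 0, 0.03, 0, 0, 0], [1, 0, 0, 0.03, 0, 0, 0], [1, 0, 0, 0.03, 0, 0, 0], [1, -0.004, 0.01, 0, 0, 0, 0], [1, -0.0075, 0.02, 0, 0, 0, 0], [1, -0.0075, 0.02, 0, 0, 0, 0], [1, -0.0075, 0.02, 0, 0, 0, 0], [1, -0.0075, 0.02, 0, 0, 0, 0], [1, -0.0075, 0.02, 0, 0, 0, 0], [1, -0.0075, 0.02, 0, 0, 0, 0]])

```text
time_s: 32.15
position: [0.5044, -0.0355, 0.1526]
tcp_rot: [[-0.975, 0.224, 0.0], [0.224, 0.975, -0.0], [-0.0, 0.0, -1.0]]
force: [1.4, 0.5, -1.4]
opening: 0.468
```

Emit:
play_rows(targets=[[1, -0.0075, 0.02, 0, 0, 0, 0], [1, -0.0075, 0.02, 0, 0, 0, 0], [1, -0.0075, 0.02, 0, 0, 0, 0], [1, -0.0075, 0.02, 0, 0, 0, 0], [1, -0.0075, 0.02, 0, 0, 0, 0], [1, -0.0075, 0.02, 0, 0, 0, 0], [1, -0.003, 0.009, 0, 0, 0, 0], [1, 0, 0, 0, 0, 0, 0], [1, 0, 0, -0.02, 0, 0, 0], [1, 0, 0, -0.03, 0, 0, 0], [1, 0, 0, -0.03, 0, 0, 0], [1, 0, 0, -0.01, 0, 0, 0]])

```text
time_s: 33.65
position: [0.4566, 0.0915, 0.0612]
tcp_rot: [[-0.974, 0.225, -0.002], [0.225, 0.974, -0.0], [0.002, -0.001, -1.0]]
force: [-0.0, 0.3, -0.7]
opening: 0.475
```

Emit:
play_rows(targets=[[1, 0, 0, 0, 0, 0, 0], [1, 0, 0, 0, 0, 0, 0]])

```text
time_s: 33.9
position: [0.4578, 0.0919, 0.0633]
tcp_rot: [[-0.975, 0.224, 0.002], [0.224, 0.975, -0.0], [-0.002, 0.0, -1.0]]
force: [0.1, -0.1, -1.5]
opening: 0.472
```

Run:
```python
from h import *
from rig import bot
s=bot.read_state();print(s['time_s'],s['position'],s['opening'],s['force'])
im=bot.capture('scene');cv2.imwrite('pics/s7.png',cv2.resize(im[60:300,120:420],None,fx=1.5,fy=1.5))
```

```text
33.9 [0.45781047 0.09193647 0.06334267] 0.4721880168042139 [ 0.09548318 -0.06907515 -1.53696485]
```

View pics/s7.png

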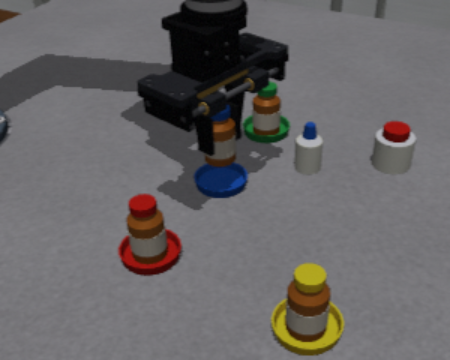

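The blue vial is upright over the blue dish at (221,150). The other three are standing. Lowering.

Emit:
play_rows(targets=[[1, 0, 0, -0.015, 0, 0, 0], [1, 0, 0, -0.01, 0, 0, 0], [1, 0, 0, -0.006, 0, 0, 0], [1, 0, 0, -0.003, 0, 0, 0], [1, 0, 0, -0.001, 0, 0, 0], [1, 0, 0, -0.001, 0, 0, 0], [1, 0, 0, 0, 0, 0, 0], [1, 0, 0, 0, 0, 0, 0]])

```text
time_s: 34.95
position: [0.457, 0.0921, 0.0267]
tcp_rot: [[-0.975, 0.224, 0.0], [0.224, 0.975, -0.0], [-0.0, 0.0, -1.0]]
force: [0.0, 0.6, -2.4]
opening: 0.472
```

Emit:
play_rows(targets=[[0.4, 0, 0, 0, 0, 0, 0], [0.3, 0, 0, 0, 0, 0, 0], [0, 0, 0, 0, 0, 0, 0], [0, 0, 0, 0, 0, 0, 0], [0, 0, 0, 0, 0, 0, 0], [0, 0, 0, 0, 0, 0, 0], [0, 0, 0, 0.02, 0, 0, 0], [0, 0, 0, 0.03, 0, 0, 0], [0, 0, 0, 0.04, 0, 0, 0], [0, 0, 0, 0.04, 0, 0, 0], [0, 0, 0, 0.05, 0, 0, 0], [0, 0, 0, 0.03, 0, 0, 0]])

```text
time_s: 36.45
position: [0.4574, 0.0921, 0.2389]
tcp_rot: [[-0.975, 0.224, 0.003], [0.224, 0.975, -0.0], [-0.003, 0.001, -1.0]]
force: [0.9, -0.5, 0.0]
opening: 1.0
```

Emit:
play_rows(targets=[[0, 0, 0, 0, 0, 0, 0], [0, 0, 0, 0, 0, 0, 0], [0, 0, 0, 0, 0, 0, 0], [0, 0, 0, 0, 0, 0, 0]])

```text
time_s: 36.95
position: [0.4562, 0.0921, 0.2354]
tcp_rot: [[-0.975, 0.224, -0.003], [0.224, 0.975, 0.0], [0.003, -0.001, -1.0]]
force: [0.2, -0.0, -0.5]
opening: 1.004
```

Run:
```python
from h import *
from rig import bot
s=bot.read_state();print(s['time_s'],s['position'],s['opening'],s['force'])
n='scene';c=bot.get_calibration(n);im=bot.capture(n)
for k in RNG:
    for a,uv,r in blobs(im,k,amin=50): print(n,k,int(a),np.round(uv),'z14',np.round(ray(c,uv,.014),3)[:2],'z76',np.round(ray(c,uv,.076),3)[:2])
cv2.imwrite('pics/s8.png',im)
```

```text
36.95 [0.45621217 0.09210999 0.23538162] 1.0044874441146237 [ 0.19718209 -0.00815404 -0.50371597]
scene red 438 [220. 226.] z14 [ 0.459 -0.076] z76 [ 0.506 -0.131]
scene red 209 [215. 197.] z14 [ 0.402 -0.011] z76 [ 0.456 -0.074]
scene red 180 [384. 147.] z14 [0.634 0.315] z76 [0.657 0.207]
scene yellow 668 [324. 275.] z14 [ 0.665 -0.095] z76 [ 0.684 -0.147]
scene yellow 535 [454.  82.] z14 [0.711 0.778] z76 [0.723 0.606]
scene yellow 307 [326. 245.] z14 [ 0.642 -0.035] z76 [ 0.664 -0.095]
scene green 51 [297. 119.] z14 [0.397 0.354] z76 [0.453 0.241]
scene blue 4943 [493. 153.] z14 [0.853 0.397] z76 [0.846 0.278]
scene blue 261 [267. 178.] z14 [0.46  0.089] z76 [0.507 0.012]
scene blue 136 [266. 150.] z14 [0.402 0.184] z76 [0.456 0.094]
scene blue 63 [326. 147.] z14 [0.517 0.258] z76 [0.556 0.158]
```

View pics/s8.png

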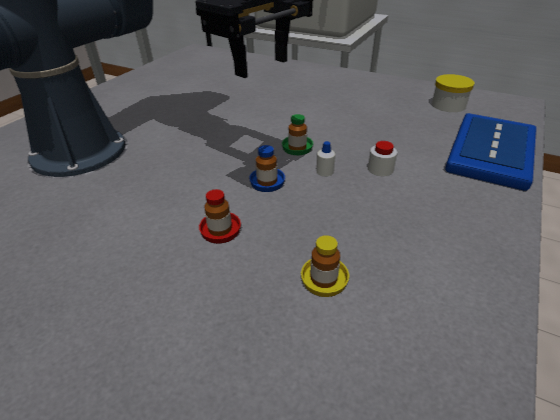

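All four vials stand upright in their own dishes: red (217,212), yellow (326,265), green (297,135) and blue (266,167). The pot and dropper have not moved, and the gripper is well clear.

```bash
python3 -c "
from rig import bot
print(bot.hand_in())"
```

```text
the job is handed in; nothing more can be done
None
```

The red, yellow, green and blue vials were each set upright in the dish matching their cap, in that order. The job was handed in at about 37 s of the 106 s allowed.

- **Placing:** the last scene picture shows all four standing, with each cap within about 3 mm of its dish centre. The dishes allow 10 mm either way.
- **Set down, not dropped:** each vial was lowered to the dish floor before the gripper opened. The measured force stayed below about 3 N in every reading.
- **Left alone:** the pill pot and dropper bottle are at the same pixel positions as at the start. The gripper finished open, about 0.235 m up and touching nothing.

No check failed, and the camera views agreed to within a few millimetres.

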